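Hang the red-faced mallet home in the crowded mallet rack

ROBOT

A 6-joint arm with a two-finger parallel gripper is mounted at the origin on the work surface. World frame = base frame: x ahead of the robot, y to its left, z up, the work surface at z = 0. Lengths are in m, angles in rad, forces in N, time in s.
With the tool pointing down it reaches from about 0.325 to 0.9 m from the base axis. Payload 6.1 kg.
Tool frame: the origin (TCP) lies between the finger pads; the fingertips stand 8 mm ahead of it and the grasp point (between the pads) lies 11 mm behind it (r.tcp_to_tips is the distance from the TCP to the fingertips, in m); y points along the fingers, x is the direction in which the jaws open and shut, and the axes are right-handed (so a half turn about y gives the same grasp; the last joint's range is limited). The gripper opens to 85 mm and grips with 20 to 120 N. Pads are 22 mm wide; open, the fingers measure 114 mm over their backs; the gripper's body (76 mm by 85 mm) begins 54 mm behind the grasp point. The pads swing forward as they close: fully open they stand 13 mm farther back than shut.
Start: joints at [0.981, 0.22, 1.526, -0, 1.395, -0.126], TCP at [0.28, 0.559, 0.239] pointing down, gripper open.
Joint ranges: [-2.98, 2.98], [-0.91, 2.08], [0.09, 2.57], [-1.24, 4.39], [0.2, 2.65], [-2.68, 2.68]. Speed limits (rad/s): [2.57, 2.57, 3.01, 3.14, 3.14, 3.14].

INTERFACE

Orientations are given as a rotation vector (axis times angle).
In Python, from bench import r gives the robot as it stands.
- The arm moves only by the tool send_rows, never from a script. Its argument "increments" is a list of rows, each a list of 7 numbers: the shift along the world's x, y, z in m, then the turn, a rotation vector about the world's x, y, z in degrees, then the opening, from -1 (shut) to 1 (fully open). In form: [[x, y, z, rx, ry, rz, hand], ...]. A call has 1 to 20 rows; each row is the pose to reach, as a shift and turn from the pose measured when the call began; what a row does not reach only later rows make up. A row lasts 1/12 s, in which the tool goes at most 41.7 mm and 7.16 degrees, less where a joint would pass 70% of its speed; a pose out of reach is approached as far as the arm can. A call with a gripper value outside its range is refused whole. The fingers move at their own pace and stop on an object; "squeeze" is the grip in N (left out, the last holds). Time passes only in rows, so rows that repeat a pose let the fingers close. It gives the time, the measured TCP pose, the force and the opening at its end, in the units of the state.
- r.get_state(): the state, without advancing time (a new reading comes with each control period).
- r.read_camera(name): name is "scene" or "top" or "wrist"; returns the picture (400x640x3 uint8, blue, green, red); there is no depth.
- r.camera_model(name): a dict with "K" (3x3 intrinsics, pixels), "k1" (the pictures are not rectified: a ray, as slopes to the right and down, at radius r is drawn at 1 + k1 r^2 times it, then the intrinsics apply), "view" (4x4, takes a point from world to camera coordinates). Camera axes: x right, y down, z forward; pixel columns grow to the right and rows downward; lengths in m; the calibration is good to about 2 mm. A picture is of the moment at which its call begins: read the wrist's pose just before it. camera_model takes no time and is no camera call; for the wrist camera it gives the pose at the moment of the call.
- r.job_done(): hands the job in, once; it reports no verdict.
The state is a dict: "time": time; "joint_positions": joint angles; "qvel": joint speeds; "joint_torque": joint torques, N m; "tcp_pos": TCP position; "orientation": TCP orientation; "force": force on the tool from outside, world axes, zero at the start; "ft_torque": the same for the moment, N m; "finger_gap": finger opening in m.
Only numpy, scipy, OpenCV 4.12 (cv2) and the standard library are available. Lean on these libraries where they do the work, as an engineer would, in place of code of your own. Each camera call takes 0.05 s, during which the arm holds its last target. There are 200 camera calls.

TASK

Lift the red-faced mallet out of its bench stand and hang it, handle down, on the one empty hanger of the crowded rack: bring its handle in between the two arms from the front, feel gently for the slot of the yellow saddle (it is clamped a little differently each time), ease the head down until it sits fully home, bed it with a steady push of about 20 N, and only then let go. Do not drop it or push harder than 45 N, do not knock or shift the mallets hanging beside it, and leave the screwdriver, spanner, tape roll and blue bottle where they are.

Things in the scene. Friction and masses are not known exactly. Their poses are not given: they have to be found in the camera images.
- mallet: Red-faced mallet, 0.3-0.6 kg, upright in the stand. Head: aluminium block 36 (x) x 60 (y) x 40 mm high with round red faces 38 mm dia. on its y ends, 100 mm long in all. Black handle 26 mm dia., 170 mm down from the head. Origin: centre of the head's underside; z up, handle at z 0 to -170 mm. Grip the block across its x faces from above. May lean up to 0.04 rad in the stand.
- mallet_top (a point): Centre of the top of the red mallet's head, 40 mm above the mallet's origin. Near the head is the mallet's centre of mass.
- stand: Dark wooden block fixed to the bench, 90 x 90 mm and 75 mm high, with a square hole 28 mm wide and 63 mm deep in its top in which the mallet's handle stands (so lift more than 65 mm to clear it). Origin: centre of its underside on the bench.
- hanger: The empty hanger. Two fixed level arms along its x, open to its -x (robot's side), 10 mm wide, centred at y = +-22 mm: 34 mm free between for the handle, up to x = +54. Origin: midway between the arms, at nominal saddle-floor height (205 mm over the bench), z up. Home: the mallet's underside rests on the slot's floor, head along the hanger's y (see hanger_slot).
- hanger_slot (a point): Nominal slot centre (= hanger origin). The yellow saddle on both arms is clamped up to 16 mm off in x and 4 mm in z: true floor centre (s, h) is not measured; feel or see it. In x: landing s-55.5 to s-19.5 mm, top z h+14; slot s-19.5 to s+19.5 (39 mm for the 36 mm head), floor z h; rigid backstop s+19.5 to s+39.5, top z h+28. Never push the saddle with over 45 N.
- hanger_tips (a point): Midway between the front tips of the empty hanger's arms, x = -72 mm, z = -6 mm of the hanger: where the handle enters, moving in the hanger's +x.
- rack: Wooden rack, fixed, with four hangers 115 mm apart (y = +-57.5, +-172.5 mm of the rack; which is empty varies), their origins 85 mm in front (-x) of the rack's. End plates at y = +-250 mm, 18 mm thick, x -95 to +15 mm, 235 mm high. Rail at x = 0, top 200 mm high. Origin: on the bench under the rail's middle; yaw as all the hangers.
- mallet_white: Neighbour mallet, white faces and a pale wooden handle, same sizes and frame as the red one, hanging loose on another hanger. Leave alone.
- mallet_wood: Neighbour mallet, all wood with a square head, same sizes and frame as the red one (head 100 mm long), hanging loose on another hanger. Leave alone. Between heads on adjacent hangers there are 15 mm.
- mallet_blue: Neighbour mallet, blue faces, dark block and grey handle, same sizes and frame as the red one, hanging loose on another hanger. Leave alone.
- driver: Green-handled screwdriver lying on the bench, about 200 mm long. Leave alone.
- spanner: Steel spanner lying on the bench, about 180 mm long. Leave alone.
- tape: Roll of white tape, 100 mm in diameter, 50 mm high, on the bench. Leave alone.
- glue: Blue bottle with a red cap, 170 mm high, on the bench. Leave alone.
Not all that is in view belongs to the job. Leave any orange or purple look-alike of the mallet alone. There is more than one size of the stand; the one meant has the size given above.

How it is judged:
On the way, in this order (a step that is already met when the one before it is completed fails the run):
1. the red mallet is lifted clear of its stand in the fingers (z of mallet in the frame of stand above 0.24 m and contact force between the fingers and mallet above 2 N), for 0.1 s.
2. still held, the mallet is down in the slot of the empty hanger's saddle and pressed home with more than 10 N (not dropped in) (z of mallet in the frame of hanger between -0.0065 and 0.0065 m and x of mallet in the frame of hanger between -0.02 and 0.02 m and y of mallet in the frame of hanger between -0.008 and 0.008 m and contact force between the fingers and mallet above 2 N and contact force between mallet and hanger above 10 N), for 0.2 s.
At the end, for the whole second after the job is handed in: The red mallet hangs at rest, released, its weight on the empty hanger: its origin within 6.5 mm in height of the hanger's (so in the slot, not on the landing), within 20 mm along the arms and 8 mm across, upright within 0.06 rad, head square across the arms within 0.12 rad (z of mallet in the frame of hanger between -0.0065 and 0.0065 m and x of mallet in the frame of hanger between -0.02 and 0.02 m and y of mallet in the frame of hanger between -0.008 and 0.008 m and angle between mallet's own z axis and vertical below 0.06 rad and angle between the y axis of mallet and the y axis of hanger, either way round below 0.12 rad and contact force between mallet and hanger above 1 N and linear speed of mallet below 0.02 m/s); the robot touches nothing.
It fails at once if the mallet is pressed on the hanger or its saddle with more than 45 N (contact force between mallet and hanger above 45 N).
It fails at once if a hanging neighbour is moved more than 6 mm (distance of any of mallet_white, mallet_wood, mallet_blue from where it was at the start of the episode above 0.006 m).
It fails at once if a hanging neighbour is knocked with the mallet or the robot (more than 3 N) (contact force between any of mallet, the arm, the fingers and mallet_white above 3 N or contact force between any of mallet, the arm, the fingers and mallet_wood above 3 N or contact force between any of mallet, the arm, the fingers and mallet_blue above 3 N).
It fails at once if the screwdriver, spanner, tape roll or blue bottle is moved more than 15 mm (distance of any of driver, spanner, tape, glue from where it was at the start of the episode above 0.015 m).
It also fails if it takes over 66 s, if anything falls off the work surface, if the arm or the gripper's body presses on something with over 40 N, if the wrist force passes 120 N, or if a joint passes its speed limit or range.

## Working session

There is one attempt and no reset: what is moved stays moved. The work goes in short steps, Python scripts to look and compute and a tool call to move; the robot and the scene stay as the last step left them, time stands still between calls to the robot, and variables do not carry over. Pictures are saved under pics/ and viewed, about 8 in all and at most 12, crops included, and the job is handed in when it is done.

Besides the shell and the picture viewer there is one more tool, called as name([rows], argument=value, ...), one row to a line, values as JSON. send_rows: Moves the arm, as the interface text tells. Its arguments: {"type":"object","properties":{"increments":{"type":"array","items":{"type":"array","items":{"type":"number"}}},"squeeze":{"type":"number"}},"required":["increments"]}

```bash
mkdir -p pics; ls; cat > h.py <<'E'
import numpy as np,cv2
from bench import r
def ray(name,u,v,m=None):
    m=m or r.camera_model(name);K=np.array(m["K"]);V=np.array(m["view"]);k=m["k1"]
    d=np.array([(u-K[0,2])/K[0,0],(v-K[1,2])/K[1,1]]);s=d.copy()
    for _ in range(20): s=d/(1+k*(s@s))
    R=V[:3,:3];return -R.T@V[:3,3],R.T@np.array([s[0],s[1],1.])
def atz(name,u,v,z,m=None):
    o,d=ray(name,u,v,m);return o+d*(z-o[2])/d[2]
def tri(rs):
    A=0;b=0
    for o,d in rs:
        d=d/np.linalg.norm(d);P=np.eye(3)-np.outer(d,d);A=A+P;b=b+P@o
    p=np.linalg.solve(A,b);return p,[np.linalg.norm(np.cross(p-o,d/np.linalg.norm(d))) for o,d in rs]
def proj(name,p,m=None):
    m=m or r.camera_model(name);K=np.array(m["K"]);V=np.array(m["view"])
    c=V[:3,:3]@np.array(p)+V[:3,3];s=c[:2]/c[2];s=s*(1+m["k1"]*(s@s));return K[0,0]*s[0]+K[0,2],K[1,1]*s[1]+K[1,2]
E
python3 - <<'E'
from h import *
for n in("scene","top"):
    cv2.imwrite(f"pics/{n}0.png",r.read_camera(n));m=r.camera_model(n);V=np.array(m["view"])
    print(n,m["K"],m["k1"],(-V[:3,:3].T@V[:3,3]).round(3),V[2,:3].round(2))
print(r.get_state())
E
```

```text
pics
scene [[467.7432657    0.         316.67379516]
 [  0.         467.7432657  203.87036377]
 [  0.           0.           1.        ]] -0.13333999094101764 [1.042 1.021 1.091] [-0.38 -0.67 -0.64]
top [[439.16355106   0.         315.59784527]
 [  0.         439.16355106 196.52663325]
 [  0.           0.           1.        ]] -0.02696476180997649 [0.257 0.056 1.352] [ 0.2  -0.01 -0.98]
{'time': 0.1, 'joint_positions': array([ 9.80889651e-01,  2.21158202e-01,  1.52748058e+00,  3.26264938e-06,
        1.39468047e+00, -1.26119725e-01]), 'qvel': array([ 0.00047416, -0.00187728, -0.00218503,  0.00128791, -0.00078707,
       -0.00097563]), 'joint_torque': array([ 1.50853739e-03, -4.98240709e+01, -3.90549231e+01, -1.35028722e-04,
        5.64492497e-03, -1.59832518e-05]), 'tcp_pos': array([0.27931039, 0.55853882, 0.23831037]), 'orientation': array([-1.39433677, -0.85996365,  0.86254021]), 'force': array([ 0.46425394, -0.35778045, -0.09442938]), 'ft_torque': array([ 0.01618048, -0.01420285, -0.01698217]), 'finger_gap': 0.08538213072303136}
```

View pics/scene0.png

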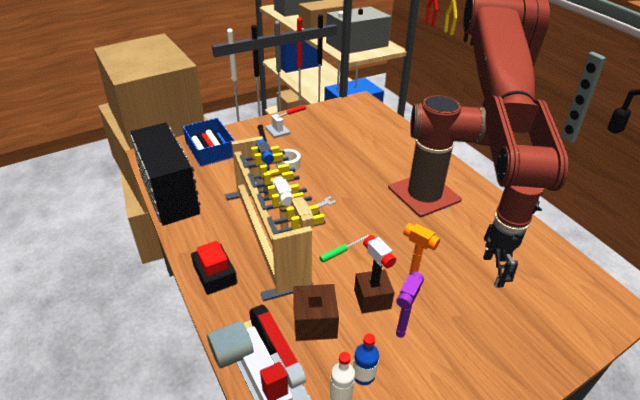

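View pics/top0.png

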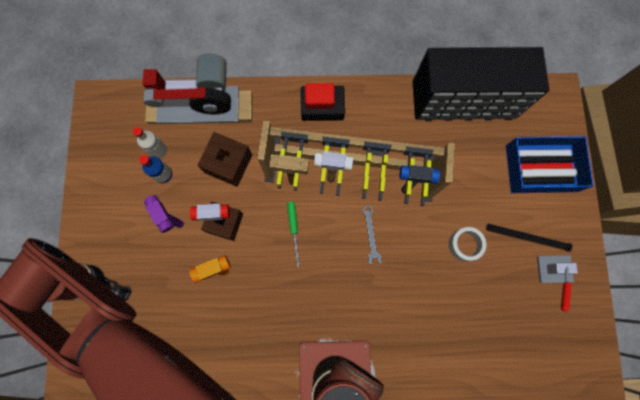

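The scene and top pictures show the red mallet in its stand (scene ~(380,250), top ~(210,213)). The empty hanger is third from the left in the top view (~(376,172)), between white and blue. Next I'll enlarge both.

```bash
python3 - <<'E'
import cv2
a=cv2.imread("pics/top0.png")[120:252,190:456];cv2.imwrite("pics/tc.png",cv2.resize(a,None,fx=3,fy=3,interpolation=cv2.INTER_CUBIC))
b=cv2.imread("pics/scene0.png")[130:320,230:430];cv2.imwrite("pics/sc.png",cv2.resize(b,None,fx=3,fy=3,interpolation=cv2.INTER_CUBIC))
E
```

```text
(no output)
```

View pics/tc.png

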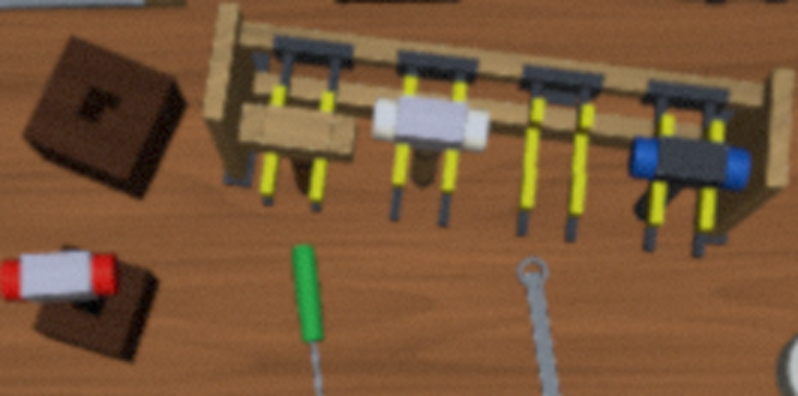

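View pics/sc.png

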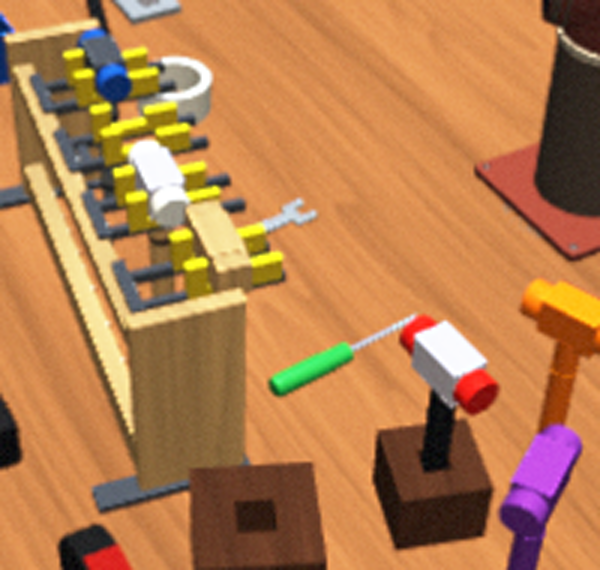

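```bash
cat >> h.py <<'E'
T=lambda x,y:(190+(x-1)/3,120+(y-1)/3)
S=lambda x,y:(230+(x-1)/3,130+(y-1)/3)
E
python3 - <<'E'
from h import *
t=lambda x,y,z:print((x,y),atz("top",*T(x,y),z).round(4))
print("tips/arms z .205");[t(*p,.205) for p in((523,233),(571,239),(396,219),(443,225),(650,249),(698,255),(540,78),(594,84))]
print("heads top .245");[t(*p,.245) for p in((297,126),(431,118),(690,158))]
print("rail .2");[t(*p,.2) for p in((245,28),(770,88),(240,45),(765,105))]
print("stand top .075");[t(*p,.075) for p in((157,281),(133,360),(36,328))]
m=tri([ray("top",*T(57,272)),ray("scene",*S(448,362))]);print("mallet top",m)
for a,b in(((523,233),(182,144)),((571,239),(205,147))):pass
print("stand corners scene");[print(atz("scene",*S(*p),.075).round(4)) for p in((377,437),(397,488),(490,487),(470,423))]
for n,p in(("wood",(0,)),):pass
E
```

```text
tips/arms z .205
(523, 233) [ 0.4923 -0.0804  0.205 ]
(571, 239) [ 0.4862 -0.1229  0.205 ]
(396, 219) [0.507  0.0323 0.205 ]
(443, 225) [ 0.5008 -0.0094  0.205 ]
(650, 249) [ 0.4759 -0.1928  0.205 ]
(698, 255) [ 0.4698 -0.2352  0.205 ]
(540, 78) [ 0.6364 -0.1017  0.205 ]
(594, 84) [ 0.6299 -0.1508  0.205 ]
heads top .245
(297, 126) [0.5828 0.1179 0.245 ]
(431, 118) [0.5881 0.0007 0.245 ]
(690, 158) [ 0.5483 -0.2239  0.245 ]
rail .2
(245, 28) [0.691 0.168 0.2  ]
(770, 88) [ 0.6253 -0.3134  0.2   ]
(240, 45) [0.6745 0.1726 0.2   ]
(765, 105) [ 0.6091 -0.3075  0.2   ]
stand top .075
(157, 281) [0.4769 0.2658 0.075 ]
(133, 360) [0.3995 0.2879 0.075 ]
(36, 328) [0.4323 0.3834 0.075 ]
mallet top (array([0.46395737, 0.33279249, 0.20613175]), [np.float64(0.00012342800966929604), np.float64(0.00012342800966904692)])
stand corners scene
[0.497  0.2829 0.075 ]
[0.5143 0.3456 0.075 ]
[0.4368 0.3863 0.075 ]
[0.4069 0.3106 0.075 ]
```

```bash
cat >> h.py <<'E'
from scipy.spatial.transform import Rotation as Ro
def goal(p,yaw):
    """yaw (deg) of the object's x axis = jaw axis; returns increments from the current pose"""
    s=r.get_state();R0=Ro.from_rotvec(s["orientation"]).as_matrix();out=[]
    for a in(yaw,yaw+180):
        a=np.radians(a);x=np.array([np.cos(a),np.sin(a),0]);y=np.array([0,0,-1.]);R=np.c_[x,y,np.cross(x,y)]
        out.append(Ro.from_matrix(R@R0.T).as_rotvec(degrees=True).round(2))
    out.sort(key=np.linalg.norm);print("d",(np.array(p)-s["tcp_pos"]).round(4),"rot",out[0],"alt",out[1])
E
python3 - <<'E'
from h import *
s=r.get_state();print(Ro.from_rotvec(s["orientation"]).as_matrix().round(3))
goal((.45,.33,.34),3.6);goal((.45,.33,.34),-7.8)
m=r.camera_model("wrist");V=np.array(m["view"]);print((-V[:3,:3].T@V[:3,3]-s["tcp_pos"]).round(3),V[:3,:3].round(2),m["K"])
E
```

```text
[[ 0.447 -0.001 -0.894]
 [ 0.894 -0.001  0.447]
 [-0.002 -1.     0.   ]]
d [ 0.1707 -0.2285  0.1017] rot [ 5.000e-02 -9.000e-02 -5.983e+01] alt [1.1000e-01 5.0000e-02 1.2017e+02]
d [ 0.1707 -0.2285  0.1017] rot [ 4.000e-02 -1.000e-01 -7.123e+01] alt [1.1000e-01 4.0000e-02 1.0877e+02]
[-0.063  0.031  0.135] [[ 0.45  0.89 -0.  ]
 [ 0.86 -0.43  0.28]
 [ 0.25 -0.13 -0.96]] [[359.6273196    0.         309.40122473]
 [  0.         359.6273196  198.45665322]
 [  0.           0.           1.        ]]
```

send_rows([
  [0,0,0.04,0,0,-6,1],
  [0.02,-0.02,0.08,0,0,-12,1],
  [0.04,-0.05,0.11,0,0,-18,1],
  [0.06,-0.08,0.11,0,0,-24,1],
  [0.08,-0.11,0.11,0,0,-30,1],
  [0.1,-0.14,0.11,0,0,-36,1],
  [0.12,-0.17,0.11,0,0,-42,1],
  [0.14,-0.2,0.11,0,0,-48,1],
  [0.16,-0.22,0.11,0,0,-54,1],
  [0.172,-0.228,0.11,0,0,-60,1],
  [0.172,-0.228,0.11,0,0,-60,1],
  [0.172,-0.228,0.11,0,0,-60,1],
])

```text
time: 1.1
tcp_pos: [0.4515, 0.33, 0.3477]
orientation: [-1.57, -0.045, 0.05]
force: [-0.3, -0.4, 0.8]
finger_gap: 0.0857
```

```bash
cat >> h.py <<'E'
import pickle
def snap(n,name="wrist"):
    m=r.camera_model(name);s=r.get_state();im=r.read_camera(name);cv2.imwrite(f"pics/{n}.png",im);pickle.dump((m,s["tcp_pos"]),open(f"pics/{n}.pkl","wb"))
    print(s["tcp_pos"].round(4),s["time"],s["force"].round(2),s["finger_gap"])
    return im
def W(n,u,v): return ray("wrist",u,v,pickle.load(open(f"pics/{n}.pkl","rb"))[0])
def Wz(n,u,v,z): return atz("wrist",u,v,z,pickle.load(open(f"pics/{n}.pkl","rb"))[0])
E
python3 -c "
from h import *
snap('w1')"
```

```text
[0.4515 0.33   0.3477] 1.1 [-0.28 -0.37  0.8 ] 0.08565448325001833
```

View pics/w1.png

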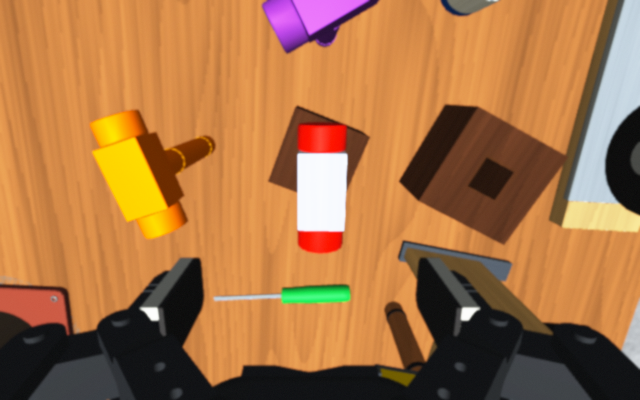

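The wrist view shows the head block with corners at about (298,153), (347,153), (345,232) and (297,231), along the image's vertical. The stand is behind it, with corners at about (298,107), (369,137) and (270,182).

```bash
python3 - <<'E'
from h import *
c=[(298,153),(347,153),(345,232),(297,231)]
P=np.array([Wz("w1",*p,.222) for p in c]);print(P.round(4),P.mean(0).round(4),[np.linalg.norm(P[i]-P[i-1]).round(4) for i in range(4)])
print("stand",[Wz("w1",*p,.075).round(4) for p in((298,107),(369,137),(270,182))])
# height: same centre in top view
print(tri([W("w1",322,192.5),ray("top",*T(57,272))]), proj("top",P.mean(0)),T(57,272))
y=(P[0]+P[1]-P[2]-P[3]);print("yaw",np.degrees(np.arctan2(-y[0],y[1])))
goal(P.mean(0)+[0,0,.06],np.degrees(np.arctan2(-y[0],y[1])))
E
```

```text
[[0.4412 0.3574 0.222 ]
 [0.4768 0.3595 0.222 ]
 [0.4807 0.2982 0.222 ]
 [0.4435 0.2967 0.222 ]] [0.4605 0.328  0.222 ] [np.float64(0.0607), np.float64(0.0356), np.float64(0.0615), np.float64(0.0372)]
stand [array([0.4351, 0.3844, 0.075 ]), array([0.5164, 0.3566, 0.075 ]), array([0.4068, 0.298 , 0.075 ])]
(array([0.46076744, 0.32889677, 0.22267231]), [np.float64(0.00011397981471346519), np.float64(0.00011397981471331796)]) (np.float64(209.0707628158989), np.float64(210.50148002831372)) (208.66666666666666, 210.33333333333331)
yaw 2.9229752634229027
d [ 0.0096 -0.0027 -0.0659] rot [-0.01 -0.17 -0.62] alt [ 2.7000e-01 -1.0000e-02  1.7938e+02]
```

send_rows([
  [0.009,-0.0015,-0.035,0,0,-0.6,1],
  [0.009,-0.0015,-0.07,0,0,-0.6,1],
  [0.009,-0.0015,-0.1,0,0,-0.6,1],
  [0.009,-0.0015,-0.125,0,0,-0.6,1],
  [0.009,-0.0015,-0.1435,0,0,-0.6,1],
  [0.009,-0.0015,-0.1435,0,0,-0.6,1],
  [0.009,-0.0015,-0.1435,0,0,-0.6,1],
  [0.009,-0.0015,-0.1435,0,0,-0.6,-0.1],
  [0.009,-0.0015,-0.1435,0,0,-0.6,-0.2],
  [0.009,-0.0015,-0.1435,0,0,-0.6,-0.4],
  [0.009,-0.0015,-0.1435,0,0,-0.6,-0.6],
  [0.009,-0.0015,-0.1435,0,0,-0.6,-1],
  [0.009,-0.0015,-0.1435,0,0,-0.6,-1],
  [0.009,-0.0015,-0.1435,0,0,-0.6,-1],
  [0.009,-0.0015,-0.1435,0,0,-0.6,-1],
  [0.009,-0.0015,-0.1435,0,0,-0.6,-1],
], squeeze=70)

```text
time: 2.48
tcp_pos: [0.4608, 0.3296, 0.206]
orientation: [-1.569, -0.04, 0.041]
force: [-0.4, 0.0, 5.5]
finger_gap: 0.0348
```

send_rows([
  [0,0,0.01,0,0,0,-1],
  [0,0,0.03,0,0,0,-1],
  [0,0,0.055,0,0,0,-1],
  [0,0,0.08,0,0,0,-1],
  [0,0,0.1,0,0,0,-1],
  [0,0,0.105,0,0,0,-1],
  [0,0,0.105,0,0,0,-1],
])

```text
time: 3.07
tcp_pos: [0.4613, 0.3298, 0.3126]
orientation: [-1.568, -0.042, 0.039]
force: [0.2, 0.8, -5.0]
finger_gap: 0.0347
```

```bash
python3 - <<'E'
from h import *
goal((.413,-.092,.30),-7.8);print(r.get_state())
E
```

```text
d [-0.0483 -0.4218 -0.0126] rot [ -0.15   0.12 -10.74] alt [ -0.17  -0.22 169.26]
{'time': 3.0667, 'joint_positions': array([0.48065649, 0.04087705, 1.58761115, 0.0016153 , 1.51023316,
       0.42928742]), 'qvel': array([ 6.91216119e-04,  2.60909096e-02,  5.49066045e-02, -2.19272683e-03,
       -2.37738906e-02,  1.62877397e-05]), 'joint_torque': array([ 7.25141363e-03, -4.52050674e+01, -4.31910753e+01,  9.83405916e-03,
        2.69475644e-01,  1.48503017e-05]), 'tcp_pos': array([0.4613136 , 0.32978666, 0.3125648 ]), 'orientation': array([-1.56771034, -0.04172324,  0.03878569]), 'force': array([ 0.18452249,  0.84184489, -4.99387397]), 'ft_torque': array([ 0.02654802, -0.01604064, -0.00146856]), 'finger_gap': 0.0347395960686215}
```

Held, weight about 5 N. Travelling to in front of the hanger.

send_rows([
  [-0.01,-0.02,0,0,0,-0.5,-1],
  [-0.03,-0.05,0,0,0,-1.5,-1],
  [-0.048,-0.085,0,0,0,-2.5,-1],
  [-0.06,-0.12,0,0,0,-3.5,-1],
  [-0.065,-0.155,0,0,0,-4.5,-1],
  [-0.065,-0.19,0,0,0,-5.5,-1],
  [-0.065,-0.225,0,0,0,-6.5,-1],
  [-0.065,-0.26,0,0,0,-7.5,-1],
  [-0.06,-0.295,0,0,0,-8.5,-1],
  [-0.055,-0.33,0,0,0,-9.5,-1],
  [-0.05,-0.365,0,0,0,-10.7,-1],
  [-0.048,-0.395,0,0,0,-10.7,-1],
  [-0.048,-0.415,0,0,0,-10.7,-1],
  [-0.048,-0.4218,0,0,0,-10.7,-1],
  [-0.048,-0.4218,0,0,0,-10.7,-1],
  [-0.048,-0.4218,0,0,0,-10.7,-1],
  [-0.048,-0.4218,0,0,0,-10.7,-1],
])

```text
time: 4.48
tcp_pos: [0.413, -0.0908, 0.3117]
orientation: [-1.564, 0.105, -0.106]
force: [0.1, 0.1, -5.3]
finger_gap: 0.0348
```

```bash
python3 -c "
from h import *
im=snap('w2')
cv2.imwrite('pics/w2c.png',cv2.resize(im,(800,500),interpolation=cv2.INTER_CUBIC))"
```

```text
[ 0.413  -0.0908  0.3117] 4.4833 [ 0.11  0.1  -5.27] 0.03475490036854206
```

View pics/w2c.png

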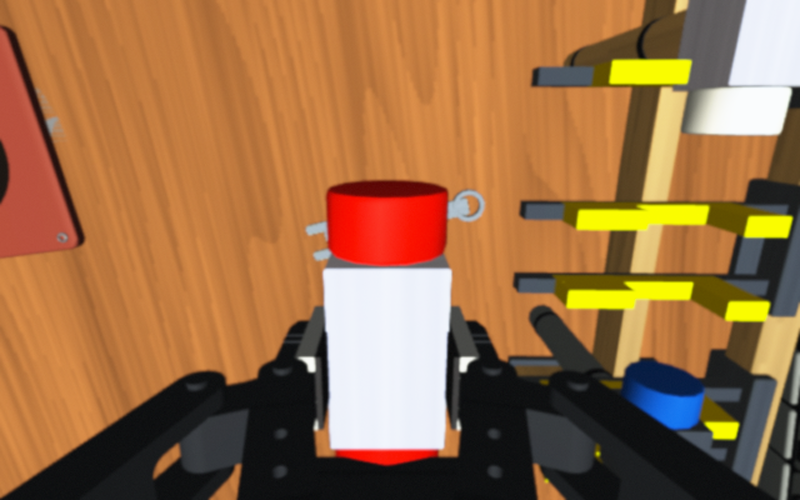

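The empty hanger is seen clearly at the right. Its two arms run at rows ~215 and ~290 of the enlarged picture, with landing, floor and backstop distinguishable. One enlarged crop follows.

```bash
python3 -c "
import cv2
a=cv2.imread('pics/w2.png')[145:265,405:640];cv2.imwrite('pics/w2d.png',cv2.resize(a,None,fx=3.4,fy=3.4,interpolation=cv2.INTER_CUBIC))"
```

```text
(no output)
```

View pics/w2d.png

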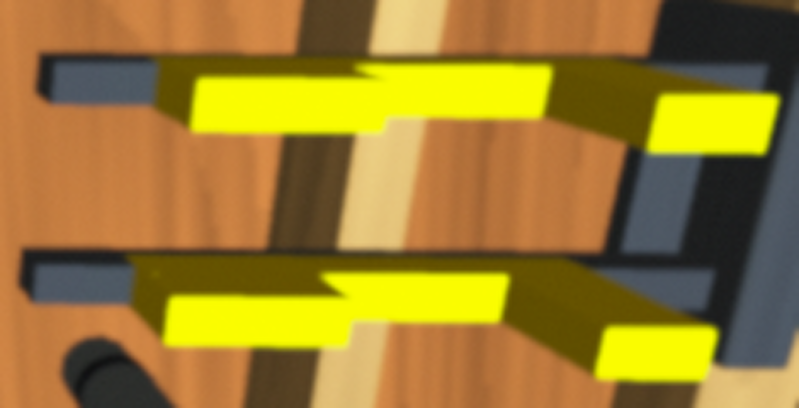

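```bash
cat > fit.py <<'E'
from h import *
from scipy.optimize import least_squares
C=lambda x,y:np.array([405+(x+.5)/3.4-.5,145+(y+.5)/3.4-.5])
# (pixel, x_rel: 's'+off or abs, zrel: h+off or arm top, y)
D=[]
for y,L in((.022,[(194,104),(549,92),(652,124),(773,124),(52,83)]),(-.022,[(166,321),(505,298),(601,352),(713,353),(34,282)])):
    for p,k in zip(L,[(-.0555,.014),(.0195,0),(.0195,.028),(.0395,.028),None]): D.append((C(*p),k,y))
m=pickle.load(open("pics/w2.pkl","rb"))[0]
def P(q,k,y):
    X,Y,a,za,s,zf=q
    x,z=(-.072,za) if k is None else (s+k[0],zf+k[1])
    c,n=np.cos(a),np.sin(a);return np.array([X+c*x-n*y,Y+n*x+c*y,z])
f=lambda q:np.concatenate([np.array(proj("wrist",P(q,k,y),m))-u for u,k,y in D])
o=least_squares(f,[.56,-.11,-.136,.2,0,.205])
J=o.jac;cov=np.linalg.inv(J.T@J)
print("X,Y,yaw,zarm,s,zfloor",o.x.round(4),"yaw",np.degrees(o.x[2]).round(2),"res px",o.fun.reshape(-1,2).round(1).tolist(),"sd@.5px",(np.sqrt(np.diag(cov))*.5).round(4))
q=o.x;print("slot world",P(q,(0,0),0).round(4))
# head top corners in w2 (1.25x picture): pads view
c=[(325,268),(450,268),(445,448),(329,448)]
z=r.get_state()["tcp_pos"][2]+.0175
H=np.array([Wz("w2",(u+.5)/1.25-.5,(v+.5)/1.25-.5,z) for u,v in c]);print(H.round(4),H.mean(0)-r.get_state()["tcp_pos"],[np.linalg.norm(H[i]-H[i-1]).round(4) for i in range(4)])
y=H[0]+H[1]-H[2]-H[3];print("head yaw",np.degrees(np.arctan2(-y[0],y[1])))
x=Ro.from_rotvec(r.get_state()["orientation"]).as_matrix();print("tool",x.round(4).tolist(), np.degrees(np.arctan2(x[1,0],x[0,0])))
E
python3 fit.py
```

```text
X,Y,yaw,zarm,s,zfloor [ 0.5609 -0.114  -0.1401  0.1986  0.0039  0.2062] yaw -8.03 res px [[0.2, 0.2], [-0.9, -0.3], [1.1, -0.3], [-0.3, -0.2], [0.0, -0.3], [0.5, 0.2], [-0.6, -0.0], [0.3, 0.3], [-0.4, 0.3], [-0.0, 0.2]] sd@.5px [0.0005 0.0002 0.0026 0.0013 0.0005 0.0005]
slot world [ 0.5648 -0.1146  0.2062]
[[ 0.4002 -0.0593  0.3295]
 [ 0.4343 -0.0639  0.3295]
 [ 0.427  -0.1222  0.3295]
 [ 0.3914 -0.1173  0.3295]] [9.90219701e-05 9.29810515e-05 1.75000000e-02] [np.float64(0.0587), np.float64(0.0344), np.float64(0.0587), np.float64(0.0359)]
head yaw -7.863537695899618
tool [[0.991, 0.0015, 0.1335], [-0.1335, 0.0033, 0.991], [0.001, -1.0, 0.0035]] -7.673303578581516
```

send_rows([
  [0,-0.001,-0.015,0,0,-0.2,-1],
  [0,-0.002,-0.035,0,0,-0.2,-1],
  [0,-0.0025,-0.052,0,0,-0.2,-1],
  [0,-0.0025,-0.055,0,0,-0.2,-1],
  [0,-0.0025,-0.055,0,0,-0.2,-1],
  [0.015,-0.0046,-0.055,0,0,-0.2,-1],
  [0.03,-0.0067,-0.055,0,0,-0.2,-1],
  [0.045,-0.0087,-0.055,0,0,-0.2,-1],
  [0.06,-0.0108,-0.055,0,0,-0.2,-1],
  [0.07,-0.0122,-0.055,0,0,-0.2,-1],
  [0.08,-0.0136,-0.055,0,0,-0.2,-1],
  [0.09,-0.015,-0.055,0,0,-0.2,-1],
  [0.09,-0.015,-0.055,0,0,-0.2,-1],
  [0.09,-0.015,-0.055,0,0,-0.2,-1],
])

```text
time: 5.7
tcp_pos: [0.5038, -0.1055, 0.2581]
orientation: [-1.565, 0.105, -0.109]
force: [-0.4, -0.7, -5.8]
finger_gap: 0.0347
```

```bash
python3 -c "
from h import *
im=snap('w3');goal((.5648,-.1144,.2565),-7.9)
cv2.imwrite('pics/w3c.png',cv2.resize(im,(800,500),interpolation=cv2.INTER_CUBIC))"
```

```text
[ 0.5038 -0.1055  0.2581] 5.7 [-0.35 -0.72 -5.79] 0.034699436835143455
d [ 0.0615 -0.009  -0.0013] rot [-0.17  0.12 -0.07] alt [ -0.19  -0.27 179.93]
```

View pics/w3c.png

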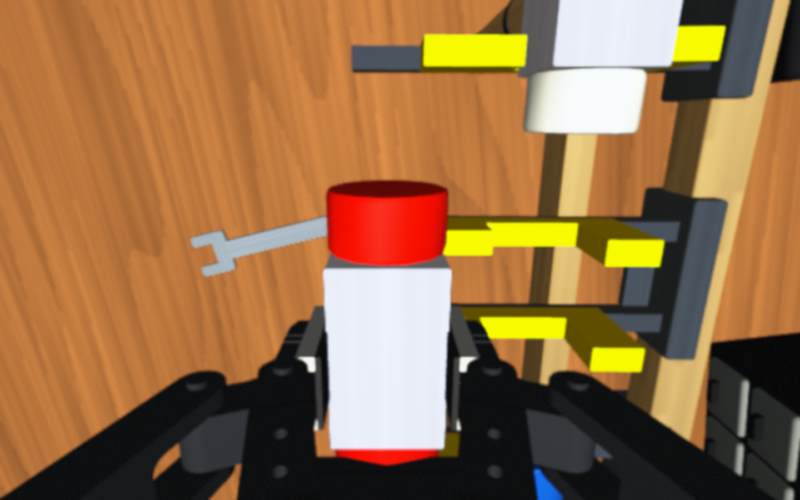

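The picture shows the handle between the arms and clear of everything. Floor rear edges are at (576,235) and (565,328); backstops are at ~(606-661,253) and (592-643,358). Refining the slot from this closer view.

```bash
python3 - <<'E'
from h import *
from scipy.optimize import least_squares
m=pickle.load(open("pics/w3.pkl","rb"))[0]
D=[(576,235,.0195,.022,0),(606,253,.0195,.022,.028),(661,253,.0395,.022,.028),(565,328,.0195,-.022,0),(592,359,.0195,-.022,.028),(643,358,.0395,-.022,.028)]
def P(q,x,y,z):
    X,Y,zf=q;a=-.139;c,n=np.cos(a),np.sin(a);return np.array([X+c*x-n*y,Y+n*x+c*y,zf+z])
f=lambda q:np.concatenate([np.array(proj("wrist",P(q,x,y,z),m))-((u+.5)/1.25-.5,(v+.5)/1.25-.5) for u,v,x,y,z in D])
o=least_squares(f,[.56,-.11,.205]);print(o.x.round(4),o.fun.reshape(-1,2).round(1).tolist())
goal(o.x+[0,0,.0245],-7.9)
E
```

```text
[ 0.5658 -0.1154  0.2041] [[0.0, -0.3], [0.6, 0.1], [-0.0, 0.2], [-0.1, -0.5], [-0.1, -0.3], [-0.5, 0.7]]
d [ 0.0625 -0.0099 -0.0293] rot [-0.17  0.12 -0.07] alt [ -0.19  -0.27 179.93]
```

send_rows([
  [0.01,-0.002,0,0,0,0,-1],
  [0.02,-0.0036,0,0,0,0,-1],
  [0.03,-0.005,0,0,0,0,-1],
  [0.04,-0.0065,0,0,0,0,-1],
  [0.048,-0.0077,0,0,0,0,-1],
  [0.0515,-0.0081,0,0,0,0,-1],
  [0.0515,-0.0081,-0.003,0,0,0,-1],
  [0.0515,-0.0081,-0.006,0,0,0,-1],
  [0.0515,-0.0081,-0.008,0,0,0,-1],
  [0.0515,-0.0081,-0.008,0,0,0,-1],
])

```text
time: 6.58
tcp_pos: [0.5539, -0.1133, 0.2488]
orientation: [-1.564, 0.107, -0.107]
force: [-0.1, 0.8, -5.3]
finger_gap: 0.0345
```

send_rows([
  [0,0,-0.001,0,0,0,-1],
  [0,0,-0.002,0,0,0,-1],
  [0,0,-0.003,0,0,0,-1],
  [0,0,-0.003,0,0,0,-1],
])

```text
time: 6.92
tcp_pos: [0.5538, -0.1133, 0.2457]
orientation: [-1.564, 0.108, -0.107]
force: [0.8, -0.3, -3.8]
finger_gap: 0.0346
```

send_rows([
  [0,0,-0.001,0,0,0,-1],
  [0,0,-0.002,0,0,0,-1],
  [0,0,-0.002,0,0,0,-1],
])

```text
time: 7.17
tcp_pos: [0.5537, -0.1132, 0.2434]
orientation: [-1.564, 0.108, -0.107]
force: [0.6, 0.1, -5.9]
finger_gap: 0.0348
```

send_rows([
  [0,0,-0.001,0,0,0,-1],
  [0,0,-0.002,0,0,0,-1],
  [0,0,-0.002,0,0,0,-1],
])

```text
time: 7.42
tcp_pos: [0.5539, -0.1133, 0.2428]
orientation: [-1.565, 0.107, -0.108]
force: [-3.2, 1.7, 4.6]
finger_gap: 0.0345
```

send_rows([
  [0.002,-0.0003,0,0,0,0,-1],
  [0.004,-0.0006,0,0,0,0,-1],
  [0.006,-0.0008,-0.0003,0,0,0,-1],
  [0.008,-0.0011,-0.0003,0,0,0,-1],
  [0.008,-0.0011,-0.0003,0,0,0,-1],
])

```text
time: 7.83
tcp_pos: [0.5624, -0.1145, 0.2427]
orientation: [-1.565, 0.106, -0.108]
force: [-0.8, 0.5, 0.7]
finger_gap: 0.0345
```

send_rows([
  [0.0005,-0.0001,-0.0007,0,0,0,-1],
  [0.001,-0.0002,-0.001,0,0,0,-1],
  [0.0015,-0.0002,-0.001,0,0,0,-1],
  [0.002,-0.0003,-0.001,0,0,0,-1],
  [0.002,-0.0003,-0.001,0,0,0,-1],
])

```text
time: 8.25
tcp_pos: [0.5643, -0.1148, 0.2409]
orientation: [-1.565, 0.107, -0.108]
force: [-0.3, 0.8, -5.1]
finger_gap: 0.0345
```

It has passed the landing edge (z below landing contact, no vertical load). Easing down.

send_rows([
  [0.0007,-0.0001,-0.001,0,0,0,-1],
  [0.0007,-0.0001,-0.002,0,0,0,-1],
  [0.0007,-0.0001,-0.003,0,0,0,-1],
  [0.0007,-0.0001,-0.004,0,0,0,-1],
  [0.0007,-0.0001,-0.004,0,0,0,-1],
])

```text
time: 8.67
tcp_pos: [0.5649, -0.1148, 0.2365]
orientation: [-1.564, 0.107, -0.107]
force: [0.5, 0.0, -5.1]
finger_gap: 0.0346
```

send_rows([
  [0,0,-0.001,0,0,0,-1],
  [0,0,-0.002,0,0,0,-1],
  [0,0,-0.003,0,0,0,-1],
  [0,0,-0.004,0,0,0,-1],
  [0,0,-0.004,0,0,0,-1],
])

```text
time: 9.08
tcp_pos: [0.5647, -0.1147, 0.2321]
orientation: [-1.564, 0.108, -0.107]
force: [-0.1, -0.2, -5.2]
finger_gap: 0.035
```

Floor expected at TCP ≈ 0.2288.

send_rows([
  [0,0,-0.001,0,0,0,-1],
  [0,0,-0.002,0,0,0,-1],
  [0,0,-0.003,0,0,0,-1],
  [0,0,-0.0035,0,0,0,-1],
  [0,0,-0.0035,0,0,0,-1],
])

```text
time: 9.5
tcp_pos: [0.5648, -0.1147, 0.229]
orientation: [-1.564, 0.108, -0.107]
force: [-0.4, 0.4, -2.1]
finger_gap: 0.0348
```

send_rows([
  [0,0,-0.0006,0,0,0,-1],
  [0,0,-0.0012,0,0,0,-1],
  [0,0,-0.0016,0,0,0,-1],
  [0,0,-0.0016,0,0,0,-1],
])

```text
time: 9.83
tcp_pos: [0.5648, -0.1147, 0.2289]
orientation: [-1.565, 0.107, -0.107]
force: [-5.1, 1.1, 6.5]
finger_gap: 0.0347
```

send_rows([
  [0,0,-0.0018,0,0,0,-1],
  [0,0,-0.0024,0,0,0,-1],
  [0,0,-0.0028,0,0,0,-1],
  [0,0,-0.0028,0,0,0,-1],
  [0,0,-0.0028,0,0,0,-1],
])

```text
time: 10.25
tcp_pos: [0.5649, -0.1147, 0.2288]
orientation: [-1.565, 0.106, -0.108]
force: [-8.6, 3.5, 11.6]
finger_gap: 0.0345
```

send_rows([
  [0,0,-0.003,0,0,0,-1],
  [0,0,-0.0034,0,0,0,-1],
  [0,0,-0.0034,0,0,0,-1],
  [0,0,-0.0034,0,0,0,-1],
  [0,0,-0.0034,0,0,0,-1],
  [0,0,-0.0034,0,0,0,-1],
  [0,0,-0.0034,0,0,0,-1],
])

```text
time: 10.83
tcp_pos: [0.5649, -0.1147, 0.2288]
orientation: [-1.566, 0.105, -0.109]
force: [-9.1, 3.1, 15.0]
finger_gap: 0.0344
```

send_rows([
  [0,0,-0.001,0,0,0,-1],
  [0,0,0,0,0,0,-1],
  [0,0,0,0,0,0,-1],
])

```text
time: 11.08
tcp_pos: [0.5652, -0.1148, 0.2289]
orientation: [-1.566, 0.104, -0.109]
force: [-0.8, 0.3, -0.6]
finger_gap: 0.0347
```

send_rows([
  [0,0,0,0,0,0,-0.1],
  [0,0,0,0,0,0,0.1],
  [0,0,0,0,0,0,0.3],
  [0,0,0,0,0,0,0.3],
  [0,0,0,0,0,0,0.3],
  [0,0,0,0,0,0,0.3],
])

```text
time: 11.58
tcp_pos: [0.5652, -0.1149, 0.229]
orientation: [-1.566, 0.104, -0.11]
force: [0.2, 0.1, 0.2]
finger_gap: 0.0555
```

send_rows([
  [0,0,0.008,0,0,0,0.3],
  [0,0,0.02,0,0,0,0.3],
  [0,0,0.04,0,0,0,0.3],
  [0,0,0.07,0,0,0,0.3],
  [0,0,0.1,0,0,0,0.3],
  [0,0,0.13,0,0,0,0.3],
  [0,0,0.13,0,0,0,0.3],
  [0,0,0.13,0,0,0,0.3],
])

```text
time: 12.25
tcp_pos: [0.5664, -0.1153, 0.3633]
orientation: [-1.568, 0.099, -0.115]
force: [0.9, 0.2, 0.3]
finger_gap: 0.0558
```

```bash
python3 -c "
from h import *
im=snap('w4')
cv2.imwrite('pics/w4c.png',cv2.resize(im,(800,500)))"
```

```text
[ 0.5664 -0.1153  0.3633] 12.25 [0.88 0.22 0.33] 0.055791417950679836
```

View pics/w4c.png

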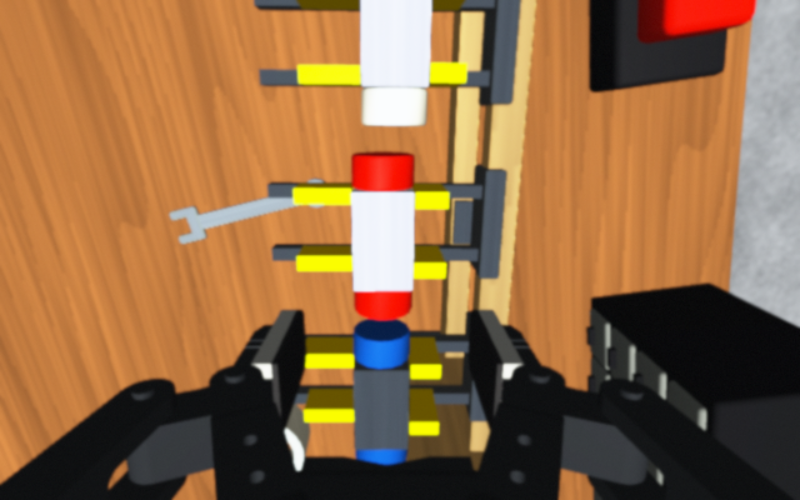

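The red mallet sits square in the slot at about (383,240) in this picture, between landing and backstop on both arms. The gripper is clear and the neighbours are in place. Handing in.

```bash
python3 - <<'E'
from h import *
c=[(352,190),(413,190),(411,291),(353,291)]
H=np.array([Wz("w4",(u+.5)/1.25-.5,(v+.5)/1.25-.5,.245) for u,v in c]);y=H[0]+H[1]-H[2]-H[3]
print(H.mean(0).round(4),"yaw",np.degrees(np.arctan2(-y[0],y[1])))
r.job_done()
E
```

```text
[ 0.5652 -0.1155  0.245 ] yaw -8.264026995565422
the job is handed in; nothing more can be done
```

The red mallet is hanging, handle down, on the empty hanger (third from the left, between the white and blue mallets), and the job is handed in at about 12 s of the 66 s allowed. No verdict was reported.

- **Finding the slot:** I brought the handle in between the arms from the front and touched the saddle's landing with about 10 N. I then slid forward until it dropped into the slot and eased it down. The floor came exactly 14 mm below the landing contact, as it should.
- **Bedding and release:** I pressed with about 20 N straight down, plus about 10 N sideways, held it for half a second, then unloaded and let go. Measured forces stayed well below 45 N.
- **Last checks:** The final picture shows the head in the slot on both arms. It sits at (0.565, -0.1155), yaw -8.3°, against the estimated slot at (0.565, -0.115), yaw about -8°. The wrist force was near zero with the fingers clear. The white and blue mallets looked undisturbed. The wood mallet and most of the bench items were out of that view; I never went near them.
- **Small disagreements:** My two wrist-camera fits of the slot differed by about 1 mm in x and y and 2 mm in height, so I settled it by feel. The head's height above the tool in the fingers was also uncertain by about 3 mm until contact settled it.

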